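Load a coupon tray under a spring clip

TASK

Load the coupon tray into the sample holder: with one fingertip press the long spring paddle down so that the clip's foot rises, and keep it down while the other fingertip pushes the tray by its upright tab beneath the foot until it is fully home against the end stop. Then let the paddle up so that the clip clamps the tray, and move clear. Only press and push: do not lift or tip the tray, and leave the jar, tweezers, teal lid and marker beside the holder where they are.

Things in the scene. Friction and masses are not known exactly. Their poses are not given: they have to be found in the camera images.
- holder: Sample holder fixed to the worktop, grey base 180 x 116 x 12 mm (x -102..78, y -32..84 mm). Origin: on the worktop under the centre line of the tray's channel; +x is the push direction, z up. Channel floor 12 mm above the worktop, rails along x (inner faces y = +-19.5 mm, top 19 mm high), end stop face at x = 70 mm; from x = 44 mm lips 22 mm high overhang the tray's edges.
- clip (a joint): Spring clip, a rocker, in rad: 0 at rest (foot down, blocking the tray), 0.40 at its stop, paddle fully down. Pressing the paddle's middle line takes about 2 N to start, 6 N at the stop. The foot clears the tray from about 0.20 rad; hold it above 0.28. Let go on a tray that is home, it rests at about 0.16 rad. Hinge line: along the holder's x at y = 36, 34 mm high; three posts there, 40 mm high.
- paddle (a point): Middle of the upper face of the clip's steel paddle, at rest x -40, y 60, height 44 mm in the holder's frame, about 10 mm lower fully pressed. The paddle, with a ribbed black strip, is 100 mm long (x -90..10 mm) and 40 mm wide (y 40..78 mm); at rest it slopes up 0.30 rad away from the channel, pressed it slopes down 0.10 rad. A fingertip can slide along it while pressing.
- foot (a point): Middle of the underside of the clip's foot, a dark block 12 x 12 mm hanging from the clip's arm; at rest at x 54, y -2, height 12.5 mm in the holder's frame (just off the channel floor). Its front is blunt: the tray cannot force its way under it.
- tray: Loose grey plastic tray, 70 (x) x 36 (y) x 6 mm, about 0.1 kg, a metal coupon let into its top, lying in the channel, its x along the holder's. Origin: centre of its underside. At its rear end (x -35..-30 mm) stands a tab 30 mm wide, its top 42 mm above the underside; push on the tab's rear face, x = -35 mm. It starts short of the foot, front edge at x 24..42 mm of the holder.
- home (a point): Point of the holder (35, 0, 12 mm in its frame) where the tray's origin lies when the tray is fully home.
- glass_jar: Bystander: empty glass jar 56 mm wide, 42 mm high, standing right of the holder; origin at the centre of its underside.
- tweezers_1: Bystander: steel tweezers 126 mm long, 10 mm high, lying right of the holder; origin under their middle.
- teal_lid: Bystander: teal screw lid 61 mm wide, 11 mm high, lying left of the holder; origin under its middle.
- marker: Bystander: marker pen 135 mm long, 16 mm high, lying beyond the holder's end stop; origin under its middle.
There are look-alikes about, which are no part of the job. Leave any green, red or yellow look-alike of the tray alone.

How it is judged (in metres and radians):
On the way, in this order (a step that is already met when the one before it is completed fails the run):
1. the paddle is pressed and the clip's foot is up (over 0.28 rad) (value of joint clip above 0.28 rad), for 0.2 s.
2. the tray is pushed home, within 4 mm of the end stop, with the paddle still held down (over 0.25 rad) (x of tray in the frame of holder above 0.031 m and value of joint clip above 0.25 rad), for 0.2 s.
At the end, for the whole second after the job is handed in: The tray lies flat (within 0.05 rad) and at rest in the channel, within 4 mm of the end stop, and the released clip rests on it (clip angle 0.10 to 0.22 rad) (x of tray in the frame of holder above 0.031 m and horizontal distance between tray and home below 0.005 m and z of tray in the frame of holder below 0.014 m and angle between tray's own z axis and vertical below 0.05 rad and value of joint clip between 0.1 and 0.22 rad and linear speed of tray below 0.01 m/s); the robot touches nothing.
It fails at once if the tray is lifted 10 mm or more off the channel floor (z of tray in the frame of holder above 0.022 m).
It fails at once if the tray is tipped more than 0.25 rad (angle between tray's own z axis and vertical above 0.25 rad).
It fails at once if a bystander is moved more than 15 mm (distance of any of glass_jar, tweezers_1, teal_lid, marker from where it was at the start of the episode above 0.015 m).
It also fails if it takes over 42 s, if anything falls off the work surface, if the arm or the gripper's body presses on something with over 40 N, if the wrist force passes 120 N, or if a joint passes its speed limit or range.

ROBOT

A 6-joint arm with a two-finger parallel gripper is mounted at the origin on a cart in front of the work surface, level with it; the furniture and walls round the work are solid. World frame = base frame: x ahead of the robot, y to its left, z up, the work surface at z = 0. Lengths are in mm, angles in rad, forces in N, time in s.
With the tool pointing down it reaches from about 275 to 1000 mm from the base axis. Payload 8.4 kg.
Tool frame: the origin (TCP) lies midway between the tips of the shut fingers; the grasp point (between the pads) lies 19 mm behind it; z points along the fingers, y is the line along which they close (so a half turn about z gives the same grasp; the last joint's range is limited). The gripper opens to 85 mm and grips with 20 to 120 N. Pads are 22 mm wide; open, the fingers measure 114 mm over their backs; the gripper's body (76 mm by 85 mm) begins 54 mm behind the grasp point. The pads swing forward as they close: fully open they stand 13 mm farther back than shut.
Start: joints at [-0.002, 0.353, 1.633, -0, 1.155, -0.002], TCP at [625.002, -0, 202.781] pointing down, gripper open.
Joint ranges: [-2.63, 2.63], [-0.92, 2.1], [0.06, 2.66], [-1.3, 4.44], [0, 2.69], [-3.02, 3.02]. Speed limits (rad/s): [2.22, 2.22, 2.79, 3.14, 3.14, 3.14].

INTERFACE

Orientations are given as [roll, pitch, yaw] about the fixed x, y, z axes, in that order (R = Rz(yaw) Ry(pitch) Rx(roll)).
In Python, from rig import monitor, imaging, r gives the robot as it stands.
- The arm moves only by the tool drive_tool, never from a script. Its argument "plan" is a list of rows, each an object of numbers: "x", "y", "z": the shift along the tool's x, y, z in units of 50 mm (1.0 is 50 mm); "ax", "ay", "az": the turn, a rotation vector about the tool's x, y, z in units of 6 degrees (1.0 is 6 degrees); "hand": the finger opening in mm, from 0 to 85.4. In form: [{"x": .., "y": .., "z": .., "ax": .., "ay": .., "az": .., "hand": ..}, ...]. A call has 1 to 8 rows; each row is the pose to reach, as a shift and turn from the pose commanded when the call began, along the tool's axes at that moment; what a row does not reach only later rows make up. A row lasts 1/10 s, in which the tool goes at most 50 mm and 8.59 degrees, less where a joint would pass 70% of its speed; a pose out of reach is approached as far as the arm can. A call with a gripper value outside its range is refused whole. The fingers move at their own pace and stop on an object; "grip_force" is the grip in N (left out, the last holds). Time passes only in rows, so rows that repeat a pose let the fingers close. It gives the time, the measured TCP pose, the force, the opening and the grip force at its end, in the units of the state.
- monitor.sense(): the state, without advancing time (a new reading comes with each control period).
- imaging.grab_frame(name): name is "scene" or "side" or "wrist"; returns the picture (400x640x3 uint8, red, green, blue); there is no depth.
- imaging.camera_info(name): a dict with "mtx" (3x3 intrinsics, pixels), "R" (3x3) and "t" (3): a world point X has camera coordinates R X + t. Camera axes: x right, y down, z forward; pixel columns grow to the right and rows downward; lengths in mm; the calibration is good to about 2 mm. A picture is of the moment at which its call begins: read the wrist's pose just before it. camera_info takes no time and is no camera call; for the wrist camera it gives the pose at the moment of the call.
- r.sign_off(): hands the job in; it is judged then, once.
The state is a dict: "clock": time; "qpos": joint angles; "qvel": joint speeds; "joint_efforts": joint torques, N m; "eef_pos": TCP position; "tcp_rot": TCP orientation; "contact_force": force on the tool from outside, world axes, zero at the start; "wrist_torque": the same for the moment, N m; "opening": opening from 0.0 (shut) to 1.0 (fully open); "grasp_force": force on a finger pad.
Only numpy, scipy, OpenCV 4.12 (cv2) and the standard library are available. Lean on these libraries where they do the work, as an engineer would, in place of code of your own. Each camera call takes 0.05 s, during which the arm holds its last target. There are 200 camera calls.

## Working session

There is one attempt and no reset: what is moved stays moved. The work goes in short steps, Python scripts to look and compute and a tool call to move; the robot and the scene stay as the last step left them, time stands still between calls to the robot, and variables do not carry over. Pictures are saved under pics/ and viewed, at most 10 in all, crops included, and the job is handed in when it is done.

Besides the shell and the picture viewer there is one more tool, called after "Emit:" by a JSON object that holds its "name" and its "arguments", one argument or row to a line. drive_tool: Moves the arm, as the interface text tells. Its arguments: {"type":"object","properties":{"plan":{"type":"array","items":{"type":"object","properties":{"x":{"type":"number"},"y":{"type":"number"},"z":{"type":"number"},"ax":{"type":"number"},"ay":{"type":"number"},"az":{"type":"number"},"hand":{"type":"number"}}}},"grip_force":{"type":"number"}},"required":["plan"]}

```bash
mkdir -p pics
python3 - <<'E'
from rig import monitor, imaging, r
import cv2,numpy as np
for n in ("scene","side"):
    im=imaging.grab_frame(n); cv2.imwrite(f"pics/{n}0.png",im[:,:,::-1])
    c=imaging.camera_info(n); print(n,np.round(c["mtx"],1).tolist(),np.round(c["R"],4).tolist(),np.round(c["t"],1).tolist())
s=monitor.sense();print(s)
E
```

```text
scene [[412.9, 0.0, 318.5], [0.0, 412.9, 202.2], [0.0, 0.0, 1.0]] [[0.5657, -0.8244, 0.0168], [-0.4215, -0.3066, -0.8534], [0.7087, 0.4757, -0.521]] [-403.7, 298.6, 456.6]
side [[475.5, 0.0, 322.0], [0.0, 475.5, 207.8], [0.0, 0.0, 1.0]] [[0.9988, 0.0444, -0.0202], [0.0034, -0.4763, -0.8793], [-0.0486, 0.8782, -0.4759]] [-639.1, 23.3, 1005.8]
{'clock': 0.1, 'qpos': array([-2.38692158e-03,  3.53596194e-01,  1.63406537e+00,  1.91497845e-05,
        1.15518408e+00, -2.35441014e-03]), 'qvel': array([ 0.00041346, -0.00189808, -0.0034092 ,  0.00019518,  0.00017686,
        0.00022908]), 'joint_efforts': array([ 4.27485766e-04, -6.06356549e+01, -3.42817569e+01, -7.40920814e-05,
        3.91241178e-03, -4.99377973e-05]), 'eef_pos': array([6.24537877e+02, 1.57817841e-02, 2.02123565e+02]), 'tcp_rot': array([-3.14033971e+00, -2.04598454e-05,  1.57075606e+00]), 'contact_force': array([ 0.55468716, -0.21284638, -0.11255063]), 'wrist_torque': array([-0.03030306, -0.00607832, -0.01811572]), 'grasp_force': 0.0, 'opening': 0.998180564550143}
```

View pics/scene0.png

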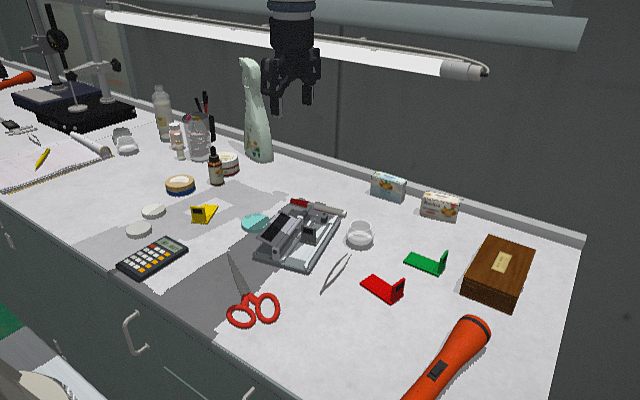

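View pics/side0.png

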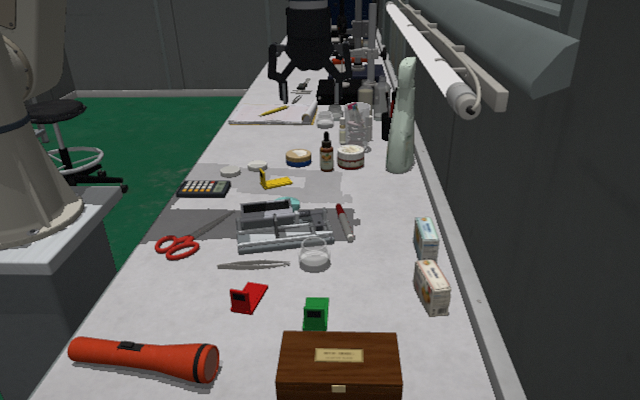

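The scene view has the holder at (300,235), with the grey tray and tab at about (310,230). The jar is at (360,235), the tweezers at (337,272), the teal lid at (256,222) and the marker at (300,203). The look-alikes are yellow (203,213), red (385,288) and green (428,262). The grey tray in the holder is the one I want. Next I'll locate the holder and look from the wrist camera.

```bash
cat > h.py <<'E'
from rig import monitor, imaging, r
import cv2,numpy as np
from scipy.spatial.transform import Rotation as Ro
def ray(c,uv,z):
    d=c["R"].T@np.linalg.inv(c["mtx"])@[uv[0],uv[1],1]; o=-c["R"].T@c["t"]
    return o+d*(z-o[2])/d[2]
def proj(c,X):
    p=c["mtx"]@(c["R"]@np.asarray(X,float)+c["t"]); return p[:2]/p[2]
E
python3 - <<'E'
from h import *
c=imaging.camera_info("scene");d=imaging.camera_info("side")
print(ray(c,(300,235),12),ray(d,(285,228),12))
s=imaging.grab_frame("scene")[190:280,230:390]
f=imaging.grab_frame("side")[190:275,205:365]
o=np.vstack([cv2.resize(s,None,fx=4,fy=4,interpolation=2)[:300],cv2.resize(f,None,fx=4,fy=4,interpolation=2)[:290]])
cv2.imwrite("pics/crop.png",o[:,:,::-1])
w=imaging.camera_info("wrist");print(w)
print(proj(w,ray(c,(300,235),12)))
E
```

```text
[568.06725872 -54.78297484  12.        ] [570.15027113 -51.90292232  12.        ]
{'mtx': array([[340.34759658,   0.        , 322.34286543],
       [  0.        , 340.34759658, 191.795456  ],
       [  0.        ,   0.        ,   1.        ]]), 'R': array([[ 9.99997998e-01, -1.22905332e-03, -1.57889102e-03],
       [-7.45847390e-04, -9.61202848e-01,  2.75841493e-01],
       [-1.85665845e-03, -2.75839763e-01, -9.61201840e-01]]), 't': array([-623.89503596,  -34.42147879,  378.2134002 ])}
[272.47947054 210.67728659]
```

View pics/crop.png

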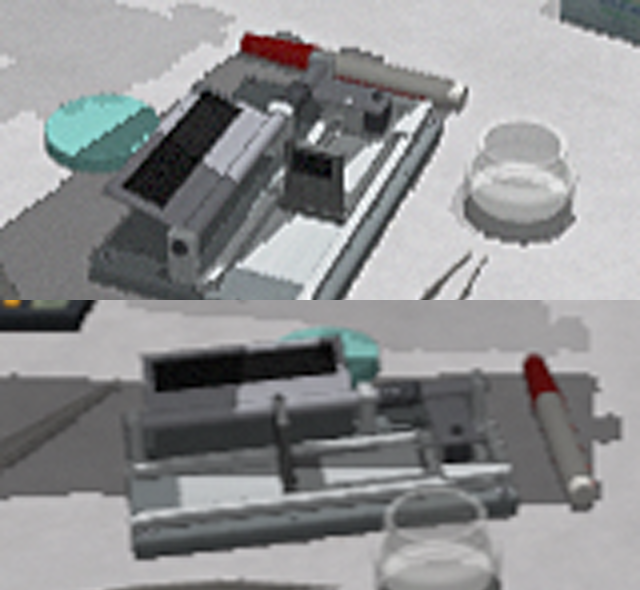

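The crop shows the grey tray in the channel with its tab upright. The tab is at crop (315,180) in the scene view, and the paddle with its black strip is to its left. The holder already falls inside the wrist view, so I'll use that.

Run:
```python
from h import *
im=imaging.grab_frame("wrist")
cv2.imwrite("pics/w0.png",cv2.resize(im[110:310,130:396],None,fx=3,fy=3,interpolation=2)[:,:,::-1])
```

```text
(no output)
```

View pics/w0.png

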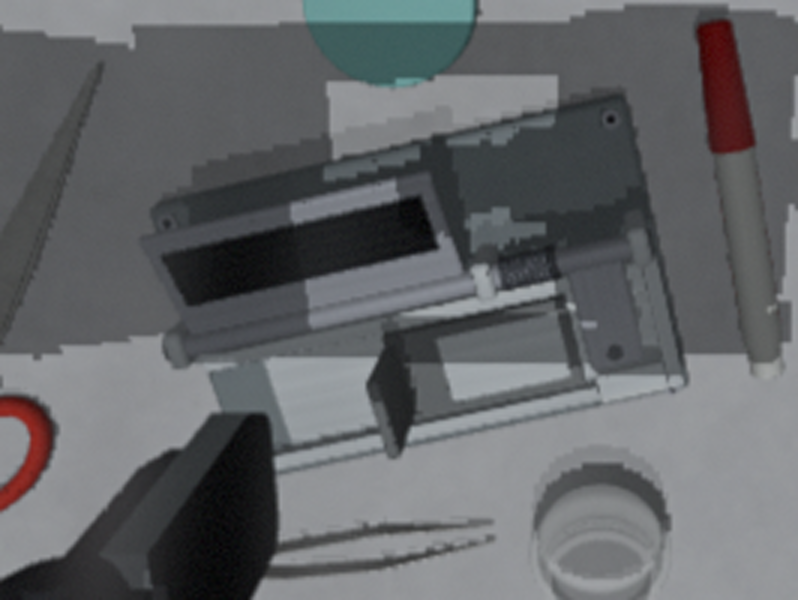

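The wrist view shows the whole holder, yawed about 13°. In crop pixels, the base corners are at (622,95), (155,207) and (685,385), the tab top at about (385,385), and the paddle's far edge runs (142,238)–(435,172).

```bash
cat >> h.py <<'E'
def crop(p): return (130+p[0]/3,110+p[1]/3)
E
python3 - <<'E'
from h import *
w=imaging.camera_info("wrist")
L=[((622,95),(78,84),12),((155,205),(-102,84),12),((686,386),(78,-32),12)]
P=np.array([ray(w,crop(p),z)[:2] for p,_,z in L]);H=np.array([h for _,h,_ in L],float)
print(P.round(1), np.linalg.norm(P[0]-P[1]),np.linalg.norm(P[0]-P[2]))
a=H-H.mean(0);b=P-P.mean(0)
yaw=np.arctan2((a[:,0]*b[:,1]-a[:,1]*b[:,0]).sum(),(a*b).sum())
R=np.array([[np.cos(yaw),-np.sin(yaw)],[np.sin(yaw),np.cos(yaw)]]);t=P.mean(0)-R@H.mean(0)
print(yaw,np.degrees(yaw),t, (H@R.T+t-P).round(1))
np.savez("hp.npz",R=R,t=t,yaw=yaw)
inv=lambda p:R.T@(p[:2]-t)
# checks: paddle far corners, tray front, tab
for n,p,z in [("padfarL",(142,238),52),("padfarR",(437,172),52),("tabtopL",(387,325),54),("tabtopR",(372,385),54),("tabbotR",(395,455),18),("trayfrontR",(583,380),18),("trayfrontL",(562,298),18)]:
    print(n,inv(ray(w,crop(p),z)).round(1))
c=imaging.camera_info("scene");d=imaging.camera_info("side")
# predicted points in other views
for X in [(78,84,12),(78,-32,12),(-102,84,12),(-102,-32,12)]:
    x=np.r_[R@X[:2]+t,X[2]]; print(X,(4*(proj(c,x)-[230,190])).round(),(4*(proj(d,x)-[205,190])+[0,300]).round())
E
```

```text
[[639.9  22.2]
 [470.8 -17.5]
 [665.5 -88.8]] 173.69934576752985 113.91534052433762
0.22552993762450801 12.92191357973302 [584.66936869 -76.24768991] [[ 2.   0.9]
 [-4.3  0.3]
 [ 2.3 -1.2]]
padfarL [-86.9  78.9]
padfarR [12.5 78.5]
tabtopL [-16.8  32.6]
tabtopR [-27.7  13. ]
tabbotR [-38.4 -30.7]
trayfrontR [ 38.8 -16.5]
trayfrontL [38.5 16.9]
(78, 84, 12) [247.  68.] [474. 379.]
(78, -32, 12) [445. 113.] [519. 495.]
(-102, 84, 12) [ 86. 256.] [124. 416.]
(-102, -32, 12) [315. 319.] [130. 540.]
```

The paddle and right-hand corners agree that the origin is about 2.5 mm further along +x, near (587.1, -75.7) with yaw 12.9°. The tray front is then at x ≈ 36 mm and the tab's rear face at about -34 mm. I'll turn the tool so its x lies along holder +x and bring the fingers above their starting points: one over the paddle at y ≈ 66, the other behind the tab at y ≈ 0.

Emit:
{"name": "drive_tool", "arguments": {
  "plan": [
    {"x": -0.27, "y": -0.47, "z": 0.3, "az": 1.4, "hand": 52},
    {"x": -0.55, "y": -0.94, "z": 0.6, "az": 2.8, "hand": 52},
    {"x": -0.82, "y": -1.4, "z": 0.9, "az": 4.2, "hand": 52},
    {"x": -1.09, "y": -1.87, "z": 1.2, "az": 5.6, "hand": 52},
    {"x": -1.09, "y": -1.87, "z": 1.4, "az": 7.0, "hand": 52},
    {"x": -1.09, "y": -1.87, "z": 1.6, "az": 8.4, "hand": 52},
    {"x": -1.09, "y": -1.87, "z": 1.64, "az": 9.8, "hand": 52},
    {"x": -1.09, "y": -1.87, "z": 1.64, "az": 11.2, "hand": 52}
  ]
}}

```text
invalid input
```

Emit:
{"name": "drive_tool", "arguments": {
  "plan": [
    {"az": 1.4, "hand": 52},
    {"az": 1.65, "hand": 52},
    {"az": 1.65, "hand": 52},
    {"az": 1.65, "hand": 52},
    {"az": 1.65, "hand": 52}
  ]
}}

```text
invalid input
```

Run:
```python
from h import *
s=monitor.sense();print(s["eef_pos"],s["tcp_rot"],s["opening"],s["contact_force"],s["clock"])
R,yaw=np.load("hp.npz")["R"],float(np.load("hp.npz")["yaw"]);t=np.array([587.1,-75.7])
print("tcp in holder",R.T@(s["eef_pos"][:2]-t), "yaw want",yaw, "tool x",np.degrees(np.arctan2(*Ro.from_euler("xyz",s["tcp_rot"]).as_matrix()[1::-1,0])))
w=imaging.camera_info("wrist");im=imaging.grab_frame("wrist").copy()
for X in [(78,84,12),(78,-32,12),(-90,78,52),(10,78,52),(-34,15,54),(-34,-15,54),(36,18,18),(36,-18,18),(70,19.5,12),(36,36,40)]:
    p=proj(w,np.r_[R@X[:2]+t,X[2]]);print(X,p.round())
    cv2.circle(im,tuple(int(v) for v in p.round()),2,(255,0,255),-1)
cv2.imwrite("pics/w1.png",cv2.resize(im,(800,500),interpolation=2)[:,:,::-1])
```

```text
[6.24764847e+02 4.59735766e-03 2.02401472e+02] [-3.14091844e+00 -4.00280415e-06  1.57079462e+00] 1.0028932236245847 [-0.48429335 -0.42106324  0.21885126] 0.25
tcp in holder [53.64029532 65.36471147] yaw want 0.22552993762450801 tool x 89.99990231303475
(78, 84, 12) [342. 140.]
(78, -32, 12) [363. 239.]
(-90, 78, 52) [177. 190.]
(10, 78, 52) [276. 168.]
(-34, 15, 54) [250. 237.]
(-34, -15, 54) [258. 263.]
(36, 18, 18) [317. 208.]
(36, -18, 18) [324. 238.]
(70, 19.5, 12) [347. 199.]
(36, 36, 40) [313. 199.]
```

View pics/w1.png

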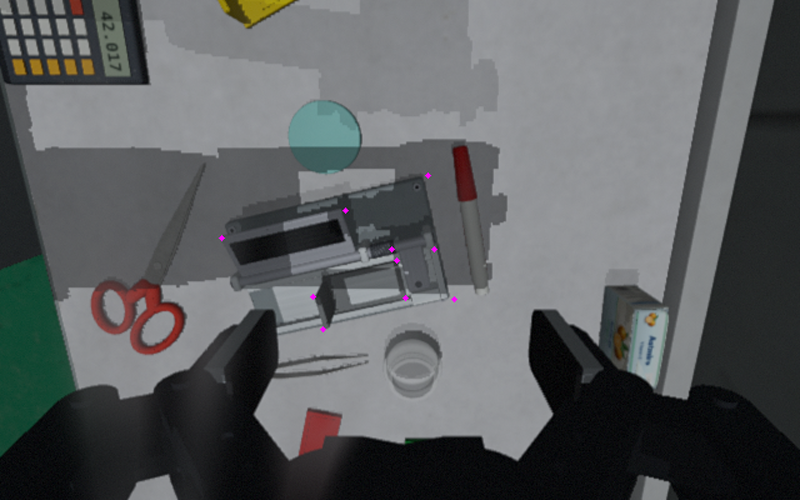

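The picture shows the estimate fits to within about 3 mm: the tab's top edge at (316,298)–(324,328) falls on the prediction. Both moves were refused, so I'll retry with all the keys filled in.

Emit:
{"name": "drive_tool", "arguments": {
  "plan": [
    {"x": -0.27, "y": -0.47, "z": 0.3, "ax": 0, "ay": 0, "az": 1.0, "hand": 52}
  ],
  "grip_force": 20
}}

```text
clock: 0.4
eef_pos: [604.7, -12.7, 189.4]
tcp_rot: [3.136, -0.001, 1.467]
contact_force: [0.7, -0.8, -0.6]
opening: 0.858
grasp_force: 0.0
```

Emit:
{"name": "drive_tool", "arguments": {
  "plan": [
    {"x": -0.25, "y": -0.33, "z": 0.3, "ax": 0, "ay": 0, "az": 1.4, "hand": 52},
    {"x": -0.5, "y": -0.66, "z": 0.6, "ax": 0, "ay": 0, "az": 2.8, "hand": 52},
    {"x": -0.75, "y": -1.0, "z": 0.9, "ax": 0, "ay": 0, "az": 4.2, "hand": 52},
    {"x": -0.97, "y": -1.31, "z": 1.2, "ax": 0, "ay": 0, "az": 5.6, "hand": 52},
    {"x": -0.97, "y": -1.31, "z": 1.34, "ax": 0, "ay": 0, "az": 7.0, "hand": 52},
    {"x": -0.97, "y": -1.31, "z": 1.34, "ax": 0, "ay": 0, "az": 8.4, "hand": 52},
    {"x": -0.97, "y": -1.31, "z": 1.34, "ax": 0, "ay": 0, "az": 9.8, "hand": 52},
    {"x": -0.97, "y": -1.31, "z": 1.34, "ax": 0, "ay": 0, "az": 11.2, "hand": 52}
  ],
  "grip_force": 20
}}

```text
clock: 1.2
eef_pos: [531.2, -55.0, 120.7]
tcp_rot: [-3.142, 0.0, 0.287]
contact_force: [1.0, -0.4, -0.1]
opening: 0.61
grasp_force: 0.0
```

Emit:
{"name": "drive_tool", "arguments": {
  "plan": [
    {"x": 0, "y": 0, "z": 0, "ax": 0, "ay": 0, "az": 0.65, "hand": 52},
    {"x": 0, "y": 0, "z": 0, "ax": 0, "ay": 0, "az": 0.65, "hand": 52},
    {"x": 0, "y": 0, "z": 0, "ax": 0, "ay": 0, "az": 0.65, "hand": 52},
    {"x": 0, "y": 0, "z": 0, "ax": 0, "ay": 0, "az": 0.65, "hand": 52}
  ],
  "grip_force": 20
}}

```text
clock: 1.6
eef_pos: [531.3, -54.9, 120.8]
tcp_rot: [-3.142, -0.0, 0.227]
contact_force: [0.3, 0.5, -0.6]
opening: 0.607
grasp_force: 0.0
```

```bash
cat > look.py <<'E'
from h import *
import sys
s=monitor.sense();print(s["eef_pos"],s["tcp_rot"],s["opening"],s["contact_force"],s["clock"])
R,yaw=np.load("hp.npz")["R"],float(np.load("hp.npz")["yaw"]);t=np.array([587.1,-75.7])
tx=Ro.from_euler("xyz",s["tcp_rot"]).as_matrix()[:,0]
print("tcp in holder",R.T@(s["eef_pos"][:2]-t), "want yaw",np.degrees(yaw), "tool x",np.degrees(np.arctan2(tx[1],tx[0])))
if len(sys.argv)>1:
    w=imaging.camera_info("wrist");im=imaging.grab_frame("wrist").copy()
    for X in [(78,84,12),(78,-32,12),(-90,78,52),(10,78,52),(-34,15,54),(-34,-15,54),(36,18,18),(36,-18,18)]:
        p=proj(w,np.r_[R@X[:2]+t,X[2]]);cv2.circle(im,tuple(int(v) for v in p.round()),2,(255,0,255),-1)
    cv2.imwrite(f"pics/{sys.argv[1]}.png",cv2.resize(im,(800,500),interpolation=2)[:,:,::-1])
E
python3 look.py w2
```

```text
[531.30496472 -54.873468   120.7789267 ] [-3.14159066e+00 -1.57763878e-05  2.26930287e-01] 0.6067518370298601 [ 0.30428554  0.52461655 -0.610391  ] 1.6
tcp in holder [-49.72477746  32.77616364] want yaw 12.92191357973302 tool x 13.002147681507028
```

View pics/w2.png

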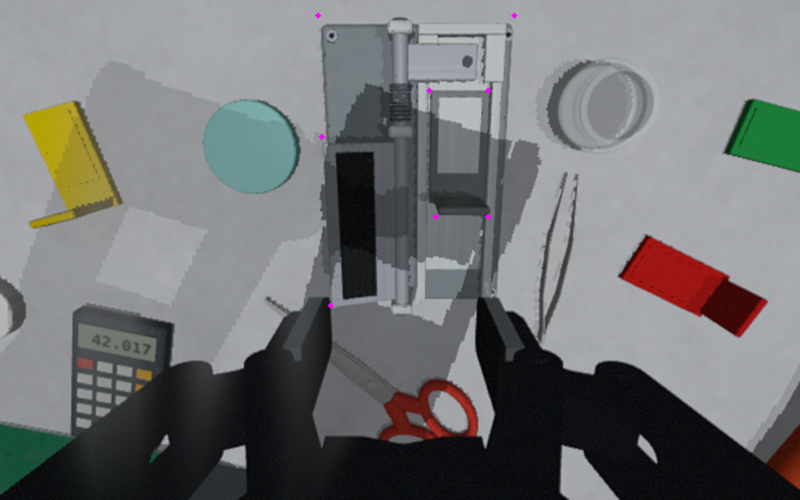

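The close view shows the tool aligned. The tab's rear top edge at (435–488,214) and the tray front at row 91 match the predictions. The left finger lies over the paddle line and the right one behind the tab. I'll descend now.

Emit:
{"name": "drive_tool", "arguments": {
  "plan": [
    {"x": 0, "y": 0, "z": 0.4, "ax": 0, "ay": 0, "az": 0, "hand": 52},
    {"x": 0, "y": 0, "z": 0.8, "ax": 0, "ay": 0, "az": 0, "hand": 52},
    {"x": 0, "y": 0, "z": 1.2, "ax": 0, "ay": 0, "az": 0, "hand": 52},
    {"x": 0, "y": 0, "z": 1.3, "ax": 0, "ay": 0, "az": 0, "hand": 52},
    {"x": 0, "y": 0, "z": 1.3, "ax": 0, "ay": 0, "az": 0, "hand": 52}
  ],
  "grip_force": 20
}}

```text
clock: 2.15
eef_pos: [530.7, -54.8, 55.2]
tcp_rot: [-3.141, 0.002, 0.226]
contact_force: [-0.3, -0.4, 0.1]
opening: 0.606
grasp_force: 0.0
```

Emit:
{"name": "drive_tool", "arguments": {
  "plan": [
    {"x": 0, "y": 0, "z": 0.08, "ax": 0, "ay": 0, "az": 0, "hand": 52},
    {"x": 0, "y": 0, "z": 0.16, "ax": 0, "ay": 0, "az": 0, "hand": 52},
    {"x": 0, "y": 0, "z": 0.2, "ax": 0, "ay": 0, "az": 0, "hand": 52},
    {"x": 0, "y": 0, "z": 0.2, "ax": 0, "ay": 0, "az": 0, "hand": 52}
  ],
  "grip_force": 20
}}

```text
clock: 2.55
eef_pos: [531.3, -54.9, 45.8]
tcp_rot: [3.142, -0.0, 0.225]
contact_force: [-0.4, -0.2, 0.1]
opening: 0.61
grasp_force: 0.0
```

Emit:
{"name": "drive_tool", "arguments": {
  "plan": [
    {"x": 0, "y": 0, "z": 0.06, "ax": 0, "ay": 0, "az": 0, "hand": 52},
    {"x": 0, "y": 0, "z": 0.1, "ax": 0, "ay": 0, "az": 0, "hand": 52},
    {"x": 0, "y": 0, "z": 0.1, "ax": 0, "ay": 0, "az": 0, "hand": 52}
  ],
  "grip_force": 20
}}

```text
clock: 2.85
eef_pos: [531.1, -54.9, 40.5]
tcp_rot: [-3.141, 0.0, 0.225]
contact_force: [0.0, 0.5, -0.8]
opening: 0.606
grasp_force: 0.0
```

Emit:
{"name": "drive_tool", "arguments": {
  "plan": [
    {"x": 0, "y": 0, "z": 0.06, "ax": 0, "ay": 0, "az": 0, "hand": 52},
    {"x": 0, "y": 0, "z": 0.08, "ax": 0, "ay": 0, "az": 0, "hand": 52},
    {"x": 0, "y": 0, "z": 0.08, "ax": 0, "ay": 0, "az": 0, "hand": 52}
  ],
  "grip_force": 20
}}

```text
clock: 3.15
eef_pos: [531.1, -54.9, 36.6]
tcp_rot: [-3.141, 0.0, 0.225]
contact_force: [-0.1, -0.5, -0.5]
opening: 0.607
grasp_force: 0.0
```

Emit:
{"name": "drive_tool", "arguments": {
  "plan": [
    {"x": 0, "y": 0, "z": 0.06, "ax": 0, "ay": 0, "az": 0, "hand": 52},
    {"x": 0, "y": 0, "z": 0.08, "ax": 0, "ay": 0, "az": 0, "hand": 52},
    {"x": 0, "y": 0, "z": 0.08, "ax": 0, "ay": 0, "az": 0, "hand": 52}
  ],
  "grip_force": 20
}}

```text
clock: 3.45
eef_pos: [531.1, -54.9, 32.5]
tcp_rot: [-3.141, 0.0, 0.225]
contact_force: [0.3, 0.6, -0.2]
opening: 0.607
grasp_force: 0.0
```

```bash
python3 look.py
python3 - <<'E'
from h import *
s=imaging.grab_frame("scene")[170:290,220:380]
f=imaging.grab_frame("side")[170:275,205:365]
o=np.vstack([cv2.resize(s,None,fx=3,fy=3,interpolation=2),cv2.resize(f,None,fx=3,fy=3,interpolation=2)])[:600]
o=np.hstack([o[:300],o[300:600]]) if 0 else o
cv2.imwrite("pics/p1.png",o[:600,:,::-1])
E
```

```text
[531.10073321 -54.88493226  32.54522273] [-3.14145578e+00  4.10270084e-04  2.25124740e-01] 0.6073828138520976 [ 0.27908352  0.55813612 -0.21407702] 3.45
tcp in holder [-49.92640063  32.81066055] want yaw 12.92191357973302 tool x 12.898697474235515
```

View pics/p1.png

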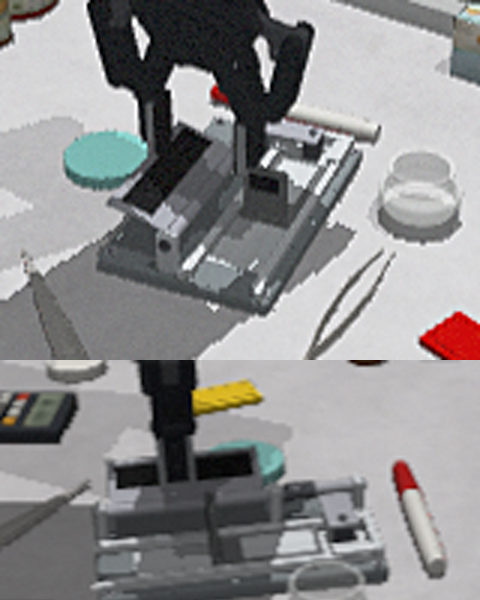

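Run:
```python
from h import *
R=np.load("hp.npz")["R"];t=np.array([587.1,-75.7])
c=imaging.camera_info("scene");d=imaging.camera_info("side")
print(-c["R"].T@c["t"])
for n,X in [("pushtip",(-50,0,40)),("presstip",(-50,66,40)),("tabtop",(-34,15,54)),("tabtop",(-34,-15,54)),("tabbot",(-34,-15,18)),("padL",(-90,78,52)),("padR",(10,78,52)),("padmid",(-40,60,44)),("stop",(70,0,20))]:
    x=np.r_[R@X[:2]+t,X[2]]; print(n,(3*(proj(c,x)-[220,170])).round(),(3*(proj(d,x)-[205,170])+[0,360]).round())
```

```text
[  30.62108595 -458.51040603  499.47819517]
pushtip [253. 199.] [180. 524.]
presstip [158. 175.] [172. 474.]
tabtop [241. 162.] [202. 490.]
tabtop [285. 173.] [207. 513.]
tabbot [284. 219.] [210. 564.]
padL [110. 190.] [109. 456.]
padR [182. 110.] [260. 441.]
padmid [173. 164.] [188. 472.]
stop [319. 130.] [370. 531.]
```

The picture suggests the tips stand higher than I assumed, with the push finger ending at about (250,160), near the tab top. There's no contact yet, so I'll keep going down by force.

Emit:
{"name": "drive_tool", "arguments": {
  "plan": [
    {"x": 0, "y": 0, "z": 0.04, "ax": 0, "ay": 0, "az": 0, "hand": 52},
    {"x": 0, "y": 0, "z": 0.08, "ax": 0, "ay": 0, "az": 0, "hand": 52},
    {"x": 0, "y": 0, "z": 0.08, "ax": 0, "ay": 0, "az": 0, "hand": 52}
  ],
  "grip_force": 20
}}

```text
clock: 3.85
eef_pos: [531.1, -54.9, 28.5]
tcp_rot: [-3.141, 0.0, 0.225]
contact_force: [-1.2, -0.1, -0.0]
opening: 0.611
grasp_force: 0.0
```

Run:
```python
from h import *
print(monitor.sense()["contact_force"])
w=imaging.grab_frame("wrist")
s=imaging.grab_frame("scene")[180:280,230:350]
o=np.vstack([cv2.resize(w,(480,300)),cv2.resize(s,None,fx=4,fy=4,interpolation=2)[:300]])
a=cv2.resize(w[60:400,160:480],(600,600))[:600];b=cv2.resize(s,None,fx=5,fy=5,interpolation=2)
cv2.imwrite("pics/p2.png",cv2.resize(np.vstack([cv2.resize(w[100:300,180:420],(720,600))[:,:],b[:,:].repeat(1,0) if b.shape[1]==720 else cv2.resize(b,(720,600))]),(432,600))[:,:,::-1])
```

```text
[-1.20539428 -0.14573735 -0.01731024]
```

View pics/p2.png

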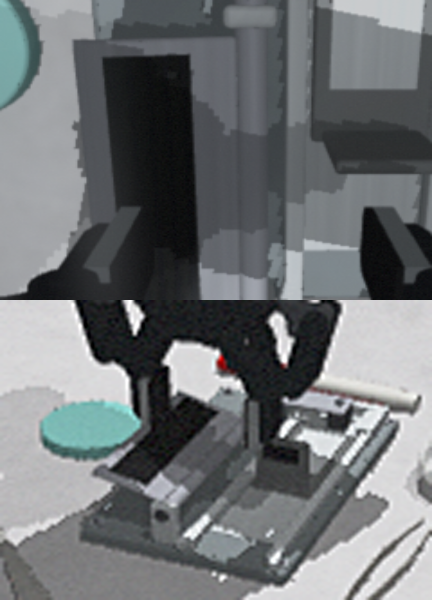

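The press pad is over the black strip, and the push pad is behind the tab with its tip a little below the tab's top. I'll carry on down.

Emit:
{"name": "drive_tool", "arguments": {
  "plan": [
    {"x": 0, "y": 0, "z": 0.04, "ax": 0, "ay": 0, "az": 0, "hand": 52},
    {"x": 0, "y": 0, "z": 0.06, "ax": 0, "ay": 0, "az": 0, "hand": 52},
    {"x": 0, "y": 0, "z": 0.06, "ax": 0, "ay": 0, "az": 0, "hand": 52}
  ],
  "grip_force": 20
}}

```text
clock: 4.25
eef_pos: [531.1, -54.9, 25.6]
tcp_rot: [-3.141, 0.0, 0.225]
contact_force: [0.2, -0.1, -0.2]
opening: 0.609
grasp_force: 0.0
```

Emit:
{"name": "drive_tool", "arguments": {
  "plan": [
    {"x": 0, "y": 0, "z": 0.03, "ax": 0, "ay": 0, "az": 0, "hand": 52},
    {"x": 0, "y": 0, "z": 0.06, "ax": 0, "ay": 0, "az": 0, "hand": 52},
    {"x": 0, "y": 0, "z": 0.06, "ax": 0, "ay": 0, "az": 0, "hand": 52}
  ],
  "grip_force": 20
}}

```text
clock: 4.55
eef_pos: [531.1, -54.9, 22.5]
tcp_rot: [-3.141, 0.0, 0.225]
contact_force: [-0.7, -0.3, 0.5]
opening: 0.609
grasp_force: 0.0
```

Run:
```python
from h import *
R=np.load("hp.npz")["R"];t=np.array([587.1,-75.7])
w=imaging.camera_info("wrist");q=monitor.sense()["eef_pos"]
print(monitor.sense()["contact_force"],"tcp",R.T@(q[:2]-t),q[2])
f=lambda X:((proj(w,np.r_[R@X[:2]+t,X[2]])-[180,100])*[1.8,1.5]).round()
for b in (0,8,16):
  for y in (59,7): print("tip back",b,y,f((-39,y,q[2]+b)),f((-61,y,q[2]+b)))
# paddle edges at rest / pressed, shown as at TCP 28.5: add -6 to z
for n,X in [("pad out rest",(10,78,49.5)),("pad out pressed",(10,78,32.2)),("pad in",(10,40,38)),("strip?",(10,60,44)),("tabtop",(-34,15,54)),("tabtopR",(-34,-15,54)),("tabtopF",(-29,15,54))]:
  print(n,f((X[0],X[1],X[2]-6)))
```

```text
[-0.73287838 -0.2534911   0.52956971] tcp [-49.92870813  32.83384435] 22.528283262549984
tip back 0 59 [169. 166.] [172. 223.]
tip back 0 7 [346. 166.] [343. 223.]
tip back 8 59 [165. 173.] [168. 233.]
tip back 8 7 [350. 173.] [347. 233.]
tip back 16 59 [160. 182.] [164. 244.]
tip back 16 7 [354. 182.] [351. 244.]
pad out rest [68. 28.]
pad out pressed [87. 24.]
pad in [230.  25.]
strip? [147.  26.]
tabtop [329. 178.]
tabtopR [449. 178.]
tabtopF [330. 162.]
```

The wrist picture puts the pad tips well behind the TCP, about 30–40 mm from the width ratio, which explains why nothing has touched. I'll keep stepping down with force checks.

Emit:
{"name": "drive_tool", "arguments": {
  "plan": [
    {"x": 0, "y": 0, "z": 0.04, "ax": 0, "ay": 0, "az": 0, "hand": 52},
    {"x": 0, "y": 0, "z": 0.08, "ax": 0, "ay": 0, "az": 0, "hand": 52},
    {"x": 0, "y": 0, "z": 0.08, "ax": 0, "ay": 0, "az": 0, "hand": 52}
  ],
  "grip_force": 20
}}

```text
clock: 4.85
eef_pos: [531.1, -54.9, 18.5]
tcp_rot: [-3.141, 0.0, 0.225]
contact_force: [-0.1, -0.7, -0.3]
opening: 0.605
grasp_force: 0.0
```

Run:
```python
from h import *
print(monitor.sense()["contact_force"])
s=imaging.grab_frame("scene")[175:275,235:335]
f=imaging.grab_frame("side")[180:260,225:325]
cv2.imwrite("pics/p3.png",np.hstack([cv2.resize(s,(400,400),interpolation=2),cv2.resize(f,(400,320),interpolation=2)[np.minimum(np.arange(400),319)]])[:,:,::-1])
```

```text
[-0.07500746 -0.72596049 -0.29959638]
```

View pics/p3.png

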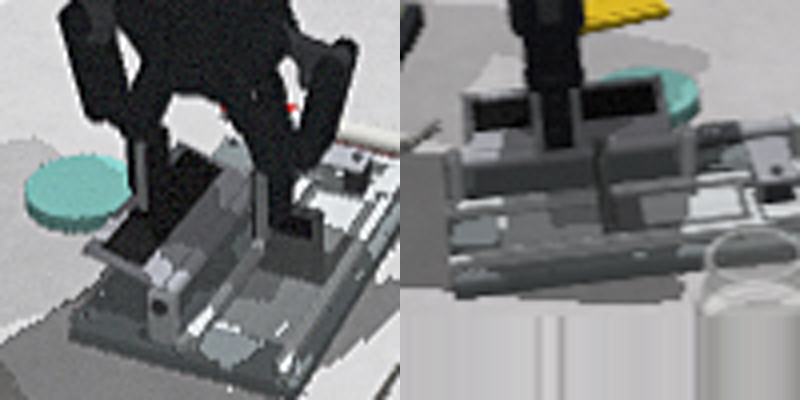

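Now the tips sit at about 42–45 mm: push pad end at (262,243) against the tab face, press pad end at (140,210) on the paddle. Contact is close, so I'll step finely.

Emit:
{"name": "drive_tool", "arguments": {
  "plan": [
    {"x": 0, "y": 0, "z": 0.03, "ax": 0, "ay": 0, "az": 0, "hand": 52},
    {"x": 0, "y": 0, "z": 0.06, "ax": 0, "ay": 0, "az": 0, "hand": 52},
    {"x": 0, "y": 0, "z": 0.06, "ax": 0, "ay": 0, "az": 0, "hand": 52}
  ],
  "grip_force": 20
}}

```text
clock: 5.25
eef_pos: [531.1, -54.9, 15.6]
tcp_rot: [-3.141, 0.0, 0.225]
contact_force: [0.1, -0.1, 0.8]
opening: 0.605
grasp_force: 0.0
```

Emit:
{"name": "drive_tool", "arguments": {
  "plan": [
    {"x": 0, "y": 0, "z": 0.03, "ax": 0, "ay": 0, "az": 0, "hand": 52},
    {"x": 0, "y": 0, "z": 0.06, "ax": 0, "ay": 0, "az": 0, "hand": 52},
    {"x": 0, "y": 0, "z": 0.06, "ax": 0, "ay": 0, "az": 0, "hand": 52}
  ],
  "grip_force": 20
}}

```text
clock: 5.55
eef_pos: [531.4, -54.8, 12.7]
tcp_rot: [-3.141, -0.0, 0.225]
contact_force: [0.7, 1.5, 1.8]
opening: 0.607
grasp_force: 0.8
```

Contact. I'll press on towards the stop.

Emit:
{"name": "drive_tool", "arguments": {
  "plan": [
    {"x": 0, "y": 0, "z": 0.04, "ax": 0, "ay": 0, "az": 0, "hand": 52},
    {"x": 0, "y": 0, "z": 0.08, "ax": 0, "ay": 0, "az": 0, "hand": 52},
    {"x": 0, "y": 0, "z": 0.08, "ax": 0, "ay": 0, "az": 0, "hand": 52}
  ],
  "grip_force": 20
}}

```text
clock: 5.85
eef_pos: [531.4, -54.8, 8.6]
tcp_rot: [-3.141, -0.0, 0.225]
contact_force: [-0.1, 1.1, 2.9]
opening: 0.609
grasp_force: 1.4
```

Emit:
{"name": "drive_tool", "arguments": {
  "plan": [
    {"x": 0, "y": 0, "z": 0.03, "ax": 0, "ay": 0, "az": 0, "hand": 52},
    {"x": 0, "y": 0, "z": 0.06, "ax": 0, "ay": 0, "az": 0, "hand": 52},
    {"x": 0, "y": 0, "z": 0.06, "ax": 0, "ay": 0, "az": 0, "hand": 52}
  ],
  "grip_force": 20
}}

```text
clock: 6.15
eef_pos: [531.4, -54.8, 5.7]
tcp_rot: [-3.141, -0.0, 0.225]
contact_force: [0.7, 2.5, 3.9]
opening: 0.606
grasp_force: 1.9
```

Emit:
{"name": "drive_tool", "arguments": {
  "plan": [
    {"x": 0, "y": 0, "z": 0.02, "ax": 0, "ay": 0, "az": 0, "hand": 52},
    {"x": 0, "y": 0, "z": 0.04, "ax": 0, "ay": 0, "az": 0, "hand": 52},
    {"x": 0, "y": 0, "z": 0.04, "ax": 0, "ay": 0, "az": 0, "hand": 52}
  ],
  "grip_force": 20
}}

```text
clock: 6.45
eef_pos: [531.3, -54.7, 3.7]
tcp_rot: [-3.141, -0.0, 0.225]
contact_force: [0.2, 4.1, 5.4]
opening: 0.609
grasp_force: 2.5
```

Emit:
{"name": "drive_tool", "arguments": {
  "plan": [
    {"x": 0, "y": 0, "z": 0.015, "ax": 0, "ay": 0, "az": 0, "hand": 52},
    {"x": 0, "y": 0, "z": 0.03, "ax": 0, "ay": 0, "az": 0, "hand": 52},
    {"x": 0, "y": 0, "z": 0.03, "ax": 0, "ay": 0, "az": 0, "hand": 52}
  ],
  "grip_force": 20
}}

```text
clock: 6.75
eef_pos: [531.4, -54.7, 2.3]
tcp_rot: [-3.141, -0.0, 0.225]
contact_force: [-0.4, 4.7, 5.0]
opening: 0.611
grasp_force: 2.9
```

Emit:
{"name": "drive_tool", "arguments": {
  "plan": [
    {"x": 0, "y": 0, "z": 0.02, "ax": 0, "ay": 0, "az": 0, "hand": 52},
    {"x": 0, "y": 0, "z": 0.02, "ax": 0, "ay": 0, "az": 0, "hand": 52},
    {"x": 0, "y": 0, "z": 0.02, "ax": 0, "ay": 0, "az": 0, "hand": 52}
  ],
  "grip_force": 20
}}

```text
clock: 7.05
eef_pos: [531.3, -54.7, 1.4]
tcp_rot: [-3.141, -0.0, 0.225]
contact_force: [-0.2, 4.7, 6.0]
opening: 0.61
grasp_force: 3.1
```

Run:
```python
from h import *
print(monitor.sense()["contact_force"])
s=imaging.grab_frame("scene")[175:275,235:335]
w=imaging.grab_frame("wrist")[0:240,180:420]
cv2.imwrite("pics/p4.png",np.hstack([cv2.resize(s,(400,400),interpolation=2),cv2.resize(w,(400,400),interpolation=2)])[:,:,::-1])
```

```text
[-0.15389268  4.66019392  5.96287766]
```

View pics/p4.png

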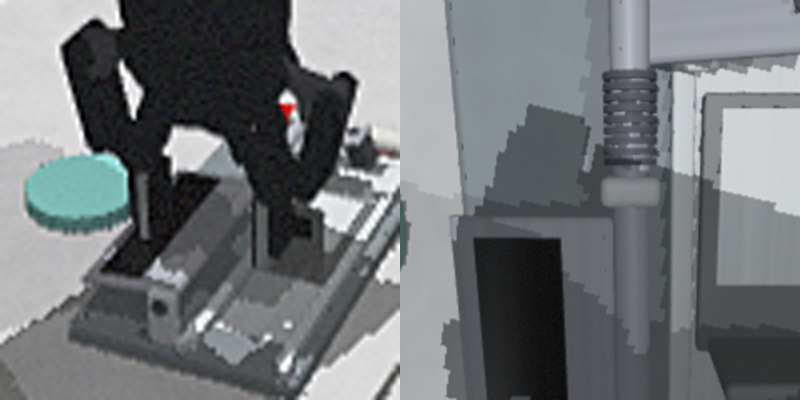

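The paddle is now about level: its far edge has dropped, and the press pad is on the strip at (140,235). The push pad stands behind the tab at (262,260). The force is about 6 N, so the clip is near its stop. Next I'll push along +x.

Emit:
{"name": "drive_tool", "arguments": {
  "plan": [
    {"x": 0.06, "y": 0, "z": 0, "ax": 0, "ay": 0, "az": 0, "hand": 52},
    {"x": 0.12, "y": 0, "z": 0, "ax": 0, "ay": 0, "az": 0, "hand": 52},
    {"x": 0.18, "y": 0, "z": 0, "ax": 0, "ay": 0, "az": 0, "hand": 52},
    {"x": 0.24, "y": 0, "z": 0, "ax": 0, "ay": 0, "az": 0, "hand": 52},
    {"x": 0.3, "y": 0, "z": 0, "ax": 0, "ay": 0, "az": 0, "hand": 52},
    {"x": 0.36, "y": 0, "z": 0, "ax": 0, "ay": 0, "az": 0, "hand": 52},
    {"x": 0.42, "y": 0, "z": 0, "ax": 0, "ay": 0, "az": 0, "hand": 52},
    {"x": 0.48, "y": 0, "z": 0, "ax": 0, "ay": 0, "az": 0, "hand": 52}
  ],
  "grip_force": 20
}}

```text
clock: 7.95
eef_pos: [551.3, -49.9, 1.0]
tcp_rot: [-3.141, 0.006, 0.226]
contact_force: [-8.6, -0.3, 14.5]
opening: 0.607
grasp_force: 8.0
```

Emit:
{"name": "drive_tool", "arguments": {
  "plan": [
    {"x": 0.05, "y": 0, "z": 0, "ax": 0, "ay": 0, "az": 0, "hand": 52},
    {"x": 0.1, "y": 0, "z": 0, "ax": 0, "ay": 0, "az": 0, "hand": 52},
    {"x": 0.15, "y": 0, "z": 0, "ax": 0, "ay": 0, "az": 0, "hand": 52},
    {"x": 0.2, "y": 0, "z": 0, "ax": 0, "ay": 0, "az": 0, "hand": 52}
  ],
  "grip_force": 20
}}

```text
clock: 8.35
eef_pos: [561.2, -47.7, 1.1]
tcp_rot: [-3.141, 0.006, 0.226]
contact_force: [-11.3, -1.0, 14.8]
opening: 0.609
grasp_force: 7.6
```

```bash
python3 look.py
python3 - <<'E'
from h import *
R=np.load("hp.npz")["R"];t=np.array([587.1,-75.7])
f=R.T@monitor.sense()["contact_force"][:2];print("F holder",f)
w=imaging.camera_info("wrist");g=cv2.cvtColor(imaging.grab_frame("wrist"),cv2.COLOR_RGB2GRAY).astype(int)
# intensity profile along channel line at z=18, y=-12
for x in range(0,72,3):
    print(x,[int(g[int(v),int(u)]) if 0<=v<400 else -1 for u,v in [proj(w,np.r_[R@(x,y)+t,18]) for y in (-10,10)]],end=" ")
E
```

```text
[561.20166808 -47.65776606   1.09572974] [-3.14058626  0.00604681  0.22591561] 0.6087719743597849 [-11.31761733  -1.02929254  14.84116929] 8.35
tcp in holder [-18.97158979  33.12354542] want yaw 12.92191357973302 tool x 12.944011179906871
F holder [-11.26118041   1.52765206]
0 [77, 59] 3 [76, 57] 6 [77, 78] 9 [75, 78] 12 [124, 109] 15 [133, 136] 18 [135, 135] 21 [135, 136] 24 [135, 136] 27 [137, 137] 30 [135, 140] 33 [137, 138] 36 [136, 140] 39 [149, 96] 42 [165, 104] 45 [162, 160] 48 [84, 165] 51 [85, 162] 54 [163, 161] 57 [162, 161] 60 [162, 160] 63 [195, 197] 66 [145, 91] 69 [201, 202]
```

Emit:
{"name": "drive_tool", "arguments": {
  "plan": [
    {"x": 0.04, "y": 0, "z": 0, "ax": 0, "ay": 0, "az": 0, "hand": 52},
    {"x": 0.08, "y": 0, "z": 0, "ax": 0, "ay": 0, "az": 0, "hand": 52},
    {"x": 0.12, "y": 0, "z": 0, "ax": 0, "ay": 0, "az": 0, "hand": 52}
  ],
  "grip_force": 20
}}

```text
clock: 8.7
eef_pos: [565.8, -46.6, 1.0]
tcp_rot: [-3.14, 0.008, 0.226]
contact_force: [-20.3, -5.0, 24.4]
opening: 0.611
grasp_force: 13.4
```

Emit:
{"name": "drive_tool", "arguments": {
  "plan": [
    {"x": 0.03, "y": 0, "z": 0, "ax": 0, "ay": 0, "az": 0, "hand": 52},
    {"x": 0.04, "y": 0, "z": 0, "ax": 0, "ay": 0, "az": 0, "hand": 52}
  ],
  "grip_force": 20
}}

```text
clock: 8.9
eef_pos: [565.7, -46.6, 0.9]
tcp_rot: [-3.14, 0.012, 0.226]
contact_force: [-22.3, -6.3, 26.6]
opening: 0.611
grasp_force: 15.2
```

Run:
```python
from h import *
R=np.load("hp.npz")["R"];t=np.array([587.1,-75.7])
w=imaging.camera_info("wrist");g=cv2.cvtColor(imaging.grab_frame("wrist"),cv2.COLOR_RGB2GRAY).astype(np.float32)
print("lim",[proj(w,np.r_[R@(x,0)+t,18]).round() for x in (0,70)])
for y in (-14,-10,0,10,14):
    P=np.array([proj(w,np.r_[R@(x,y)+t,18]) for x in range(0,84)],np.float32)
    print(y,cv2.remap(g,P[:,:1],P[:,1:],1).ravel().astype(int).tolist())
for n in ("scene","side"):
    c=imaging.camera_info(n);im=cv2.cvtColor(imaging.grab_frame(n),cv2.COLOR_RGB2GRAY).astype(np.float32)
    P=np.array([proj(c,np.r_[R@(x,-10)+t,18]) for x in range(0,84,2)],np.float32)
    print(n,cv2.remap(im,P[:,:1],P[:,1:],1).ravel().astype(int).tolist())
s=monitor.sense();print(s["contact_force"],s["wrist_torque"],s["eef_pos"])
```

```text
lim [array([393., 216.]), array([403.,  58.])]
-14 [49, 52, 77, 77, 77, 77, 77, 76, 77, 78, 78, 77, 77, 77, 77, 78, 79, 116, 129, 128, 129, 128, 130, 130, 131, 131, 131, 132, 131, 132, 132, 133, 133, 133, 133, 134, 135, 101, 98, 105, 104, 120, 163, 162, 163, 168, 167, 165, 162, 164, 166, 162, 163, 163, 164, 163, 163, 164, 164, 162, 157, 138, 179, 69, 98, 111, 95, 131, 201, 202, 201, 201, 199, 134, 187, 189, 188, 188, 188, 188, 189, 189, 189, 189]
-10 [49, 48, 57, 59, 77, 78, 78, 77, 76, 78, 79, 77, 77, 77, 77, 77, 78, 121, 136, 134, 136, 135, 135, 136, 135, 135, 135, 135, 136, 135, 136, 136, 136, 136, 137, 137, 138, 123, 94, 103, 104, 102, 117, 162, 160, 158, 116, 84, 86, 85, 87, 84, 108, 164, 162, 162, 163, 164, 164, 163, 156, 146, 203, 116, 133, 134, 107, 137, 201, 203, 202, 202, 201, 132, 174, 188, 188, 188, 188, 187, 188, 188, 188, 188]
0 [50, 50, 59, 59, 57, 58, 59, 57, 69, 77, 77, 77, 77, 78, 78, 78, 78, 113, 137, 136, 136, 136, 136, 136, 136, 136, 137, 136, 137, 137, 137, 137, 139, 139, 138, 138, 138, 138, 91, 103, 104, 105, 103, 101, 103, 103, 105, 108, 162, 162, 164, 162, 16
[... 777 characters left out ...]
 101, 144, 162, 162, 161, 159, 160, 162, 162, 161, 150, 130, 176, 199, 208, 208, 199, 143, 206, 205, 204, 205, 201, 112, 187, 189, 189, 189, 188, 188, 189, 190, 190, 189]
scene [62, 60, 62, 63, 63, 61, 63, 81, 105, 134, 139, 138, 133, 133, 132, 131, 131, 131, 132, 132, 133, 141, 155, 159, 148, 125, 120, 142, 198, 216, 174, 133, 112, 96, 152, 211, 221, 196, 138, 82, 83, 106]
side [50, 47, 51, 59, 59, 59, 59, 59, 68, 91, 101, 105, 107, 104, 99, 98, 100, 101, 102, 105, 106, 112, 171, 207, 202, 201, 200, 202, 204, 207, 207, 206, 204, 196, 189, 198, 203, 195, 193, 193, 193, 191]
[-22.06061009  -5.29104385  25.15245336] [-0.7035185   3.42151273 -0.10737204] [565.71775207 -46.57074107   0.97943213]
```

Emit:
{"name": "drive_tool", "arguments": {
  "plan": [
    {"x": 0.02, "y": 0, "z": -0.02, "ax": 0, "ay": 0, "az": 0, "hand": 52},
    {"x": 0.04, "y": 0, "z": -0.04, "ax": 0, "ay": 0, "az": 0, "hand": 52},
    {"x": 0.04, "y": 0, "z": -0.04, "ax": 0, "ay": 0, "az": 0, "hand": 52},
    {"x": 0.04, "y": 0, "z": -0.04, "ax": 0, "ay": 0, "az": 0, "hand": 52}
  ],
  "grip_force": 20
}}

```text
clock: 9.45
eef_pos: [566.0, -46.3, 1.7]
tcp_rot: [-3.139, 0.015, 0.225]
contact_force: [-21.1, -7.4, 14.9]
opening: 0.608
grasp_force: 13.7
```

Run:
```python
from h import *
R=np.load("hp.npz")["R"];t=np.array([587.1,-75.7]);inv=lambda p:(R.T@(p[:2]-t)).round(1)
s=monitor.sense();w=imaging.camera_info("wrist");img=imaging.grab_frame("wrist")
print("tcp",inv(s["eef_pos"]),s["eef_pos"][2],"F",R.T@s["contact_force"][:2],s["contact_force"][2])
# camera at w2 moment, rigid with tool
T=lambda p,e:(Ro.from_euler("xyz",e).as_matrix(),np.asarray(p))
R1,p1=T(s["eef_pos"],s["tcp_rot"]);R2,p2=T([531.305,-54.873,120.779],[-3.14159,-1.6e-5,.22693])
C1=-w["R"].T@w["t"];Rc2=w["R"]@R1@R2.T;C2=p2+R2@R1.T@(C1-p1)
c2=dict(mtx=w["mtx"],R=Rc2,t=-Rc2@C2)
c=dict(w)
g2=cv2.cvtColor(cv2.resize(cv2.imread("pics/w2.png"),(640,400),interpolation=cv2.INTER_AREA),cv2.COLOR_BGR2GRAY).astype(np.float32)
g=cv2.cvtColor(img,cv2.COLOR_RGB2GRAY).astype(np.float32)
def edges(c,g,y,z,a,b):
    X=np.arange(a,b,.5);P=np.array([proj(c,np.r_[R@(x,y)+t,z]) for x in X],np.float32)
    v=cv2.remap(g,P[:,:1],P[:,1:],1).ravel();d=v[3:]-v[:-3]
    return [(X[i+1]+.25,int(d[i])) for i in range(1,len(d)-1) if abs(d[i])>=18 and abs(d[i])>=abs(d[i-1]) and abs(d[i])>abs(d[i+1])]
for y in (-10,0,10):
  print(y,"before z18",edges(c2,g2,y,18,-45,85)); print(y,"now    z18",edges(w,g,y,18,-5,85))
for y in (60,75): print(y,"base before",edges(c2,g2,y,12,50,90),"now",edges(w,g,y,12,50,90))
print("paddle end before",edges(c2,g2,70,47,-5,20))
```

```text
tcp [-13.9  33.4] 1.7305767421132852 F [-22.24861261  -2.51452449] 14.949812965441431
-10 before z18 [(np.float64(-41.25), -44), (np.float64(-36.25), -18), (np.float64(-13.75), 36), (np.float64(12.75), 55), (np.float64(32.25), -55), (np.float64(36.25), 60), (np.float64(41.75), -32), (np.float64(62.25), 35), (np.float64(65.75), -87), (np.float64(67.25), 81)]
-10 now    z18 [(np.float64(3.25), 20), (np.float64(16.75), 55), (np.float64(36.75), -45), (np.float64(44.25), 63), (np.float64(45.75), -78), (np.float64(52.25), 88), (np.float64(59.75), -20), (np.float64(61.25), 62), (np.float64(62.25), -88), (np.float64(65.75), -35), (np.float64(67.25), 103), (np.float64(72.25), -86), (np.float64(74.25), 72)]
0 before z18 [(np.float64(-41.25), -43), (np.float64(-13.75), 38), (np.float64(17.25), 55), (np.float64(32.25), -55), (np.float64(36.25), 59), (np.float64(41.25), -65), (np.float64(42.75), 48), (np.float64(62.75), 32), (np.float64(65.75), -88), (np.float64(67.25), 86), (np.float64(72.25), -18)]
0 now    z18 [(np.float64(9.75), 18), (np.float64(16.75), 58), (np.float64(37.25), -44), (np.floa
[... 686 characters left out ...]
 (np.float64(62.75), -75), (np.float64(65.75), -26), (np.float64(67.25), 96), (np.float64(72.25), -114), (np.float64(73.75), 98)]
60 base before [(np.float64(73.75), 59), (np.float64(86.75), -164)] now [(np.float64(73.75), 113)]
75 base before [(np.float64(64.75), 42), (np.float64(66.75), -49), (np.float64(68.75), 44), (np.float64(70.25), -37), (np.float64(73.75), 58), (np.float64(86.25), -166)] now [(np.float64(53.25), 52), (np.float64(63.25), -19), (np.float64(64.75), 55), (np.float64(66.25), -80), (np.float64(68.75), 71), (np.float64(70.25), -56), (np.float64(72.25), -19), (np.float64(74.25), 72)]
paddle end before [(np.float64(1.25), 64), (np.float64(6.25), -29), (np.float64(10.25), 50)]
```

The wrist edges show the tray moved 30.5 mm. Its front is now at 66.75, on the stop face seen at 65.75–67.25 in the same image, so it's home and the push has stalled at 22 N. I'll back off from the tab, ease the paddle up, and lift clear.

Emit:
{"name": "drive_tool", "arguments": {
  "plan": [
    {"x": -0.08, "y": 0, "z": 0, "ax": 0, "ay": 0, "az": 0, "hand": 52},
    {"x": -0.16, "y": 0, "z": 0, "ax": 0, "ay": 0, "az": 0, "hand": 52},
    {"x": -0.24, "y": 0, "z": 0, "ax": 0, "ay": 0, "az": 0, "hand": 52},
    {"x": -0.3, "y": 0, "z": 0, "ax": 0, "ay": 0, "az": 0, "hand": 52},
    {"x": -0.3, "y": 0, "z": 0, "ax": 0, "ay": 0, "az": 0, "hand": 52}
  ],
  "grip_force": 20
}}

```text
clock: 10.0
eef_pos: [560.6, -48.9, 3.8]
tcp_rot: [3.14, -0.002, 0.225]
contact_force: [2.6, 0.0, 5.2]
opening: 0.61
grasp_force: 2.6
```

Emit:
{"name": "drive_tool", "arguments": {
  "plan": [
    {"x": 0, "y": 0, "z": -0.05, "ax": 0, "ay": 0, "az": 0, "hand": 52},
    {"x": 0, "y": 0, "z": -0.1, "ax": 0, "ay": 0, "az": 0, "hand": 52},
    {"x": 0, "y": 0, "z": -0.15, "ax": 0, "ay": 0, "az": 0, "hand": 52},
    {"x": 0, "y": 0, "z": -0.2, "ax": 0, "ay": 0, "az": 0, "hand": 52},
    {"x": 0, "y": 0, "z": -0.25, "ax": 0, "ay": 0, "az": 0, "hand": 52},
    {"x": 0, "y": 0, "z": -0.3, "ax": 0, "ay": 0, "az": 0, "hand": 52},
    {"x": 0, "y": 0, "z": -0.36, "ax": 0, "ay": 0, "az": 0, "hand": 52}
  ],
  "grip_force": 20
}}

```text
clock: 10.7
eef_pos: [559.3, -48.4, 21.4]
tcp_rot: [-3.141, 0.0, 0.225]
contact_force: [-0.0, 0.2, -0.1]
opening: 0.606
grasp_force: 0.0
```

Emit:
{"name": "drive_tool", "arguments": {
  "plan": [
    {"x": 0, "y": 0, "z": -0.3, "ax": 0, "ay": 0, "az": 0, "hand": 52},
    {"x": 0, "y": 0, "z": -0.7, "ax": 0, "ay": 0, "az": 0, "hand": 52},
    {"x": 0, "y": 0, "z": -1.2, "ax": 0, "ay": 0, "az": 0, "hand": 52},
    {"x": 0, "y": 0, "z": -1.7, "ax": 0, "ay": 0, "az": 0, "hand": 52},
    {"x": 0, "y": 0, "z": -2.0, "ax": 0, "ay": 0, "az": 0, "hand": 52},
    {"x": 0, "y": 0, "z": -2.0, "ax": 0, "ay": 0, "az": 0, "hand": 52}
  ],
  "grip_force": 20
}}

```text
clock: 11.3
eef_pos: [561.4, -48.6, 124.5]
tcp_rot: [3.14, -0.005, 0.225]
contact_force: [0.5, -0.2, -0.6]
opening: 0.611
grasp_force: 0.0
```

Run:
```python
from h import *
R=np.load("hp.npz")["R"];t=np.array([587.1,-75.7])
s=monitor.sense();print(s["contact_force"],s["clock"])
w=imaging.camera_info("wrist");img=imaging.grab_frame("wrist");cv2.imwrite("pics/end.png",img[:,:,::-1])
g=cv2.cvtColor(img,cv2.COLOR_RGB2GRAY).astype(np.float32)
X=np.arange(-20,85,.5)
def ed(y,z):
    P=np.array([proj(w,np.r_[R@(x,y)+t,z]) for x in X],np.float32)
    v=cv2.remap(g,P[:,:1],P[:,1:],1).ravel();d=v[3:]-v[:-3]
    return [(float(X[i+1]+.25),int(d[i])) for i in range(1,len(d)-1) if abs(d[i])>=18 and abs(d[i])>=abs(d[i-1]) and abs(d[i])>abs(d[i+1])]
for y in (-10,0,10): print(y,ed(y,18))
print("paddle end z47",ed(70,47))
```

```text
[ 0.49019588 -0.23965341 -0.58413848] 11.3
-10 [(-10.75, -38), (16.25, 35), (39.75, -29), (42.25, 56), (61.25, 20), (62.75, -52), (65.25, -23), (67.25, 80), (72.25, -73), (74.25, 57)]
0 [(-10.75, -38), (16.75, 36), (39.75, -31), (44.25, 52), (60.25, -22), (61.25, 19), (62.75, -45), (65.25, -18), (67.25, 75), (72.25, -78), (73.75, 61)]
10 [(-10.25, -38), (16.75, 36), (39.75, -30), (48.75, 53), (60.25, -26), (61.75, 33), (63.25, -42), (65.25, -18), (67.25, 72), (72.25, -77), (73.75, 58)]
paddle end z47 [(2.75, 42), (33.25, 40), (62.75, 36), (64.25, -61), (66.25, 56), (67.75, -35), (71.25, 59)]
```

The tray stayed put (coupon edges still at 16.75 and 62.75), the fingers are clear and there is no contact force. I'm handing in.

```bash
python3 -c "
from rig import r
print(r.sign_off())"
```

```text
the job is handed in; nothing more can be done
None
```

I pressed the paddle, pushed the tray home against the end stop, released the clip onto it, lifted clear and handed in at about 11 s; the sign-off returned no verdict, and I inferred the clip angle from force and travel rather than measuring it.

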